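Free the locked lid of a micro-centrifuge with its release key

TASK

The micro-centrifuge has lost power with its lid latched. Take the release key from its stand, feel with its sprung tip along the floor of the gutter in the sloping front panel until it drops into the hidden release slot, stop there, and push the key straight in until the lid springs up. Then stand the key upright in its stand again, swing the lid fully open and leave it open, without disturbing the other things on the bench.

Things in the scene. Friction and masses are not known exactly. Their poses are not given: they have to be found in the camera images.
- microfuge: fixed white micro-centrifuge, 245 deep x 250 wide x 100 mm high without the lid; origin under its centre on the bench, +x from its sloping front panel to its back, z up. The panel rises backward at 27 degrees from level; its upper edge, below the lid's front edge, is 100 mm above the bench. The lid's hinge axis runs along y at x = 100, z = 102 mm, level with the closed lid's underside
- gutter (a point): centre of the mouth of the gutter, a black trough 104 mm long (y), 16 wide (x), 15 deep in the sloping panel. Axes: x up the slope, y along the gutter, z out of the panel (27 degrees from vertical, toward the front). The floor's release slot is 15 mm long in y and as wide as the gutter, its centre anywhere from y = -30 to +30 mm; the catch, of the same black, lies 9 mm below the floor
- catch (a joint): travel of the hidden catch, m: 0 at rest, 0.008 pushed home along -z of the gutter; starts to move at 5.4 N, 7.8 N when home; lets the lid go at 0.005 and springs back
- lid (a joint): angle of the lid, rad: 0.01 closed (latched), 1.45 fully open. Once unlatched it springs up by itself to about 0.3 and stays wherever it is left; about 1 N at the lip raises it further
- lid_lip (a point): middle of the lower front edge of the lid's lip, a tongue 80 mm wide (y) and 10 mm thick that projects 18 mm from the lid's front edge, 168 mm from the hinge; moves with the lid, whose underside behind it is level with the lip to 2 mm. Closed, this point lies 22 mm up the slope from the gutter's centre line and 12 mm above the panel
- release_key: loose key, 119 mm long, 0.09 kg: black square handle 18 x 18 mm from 5 to 63 mm above the origin, steel collar 28 mm across and 5 thick, round stem 10 mm across down to 20 mm below the origin, then a sprung square tip 8 x 8 mm from 20 to 56 mm below. Origin on the axis at the collar's underside, z up the handle, x and y square to its faces. Starts in key_stand, collar on its top
- key_point (a point): end of the key's sprung tip, 56 mm below the key's origin when the tip is out
- key_tip (a joint): how far the tip is pushed into the stem, m: 0 fully out, 0.014 fully in (then rigid); 0.9 N at 0, 3 N at 0.014
- key_stand: fixed stand of the key: square aluminium block 46 mm wide on an 84 mm square foot, 70 mm high, with a 17 mm square hole right through from the top for the key's stem; origin under its centre, on the bench
- beaker_100: glass beaker, 57 mm across, 72 mm high, bystander; origin under its centre
- lab_timer: white bench timer, 62 x 72 x 20 mm, bystander; origin under its centre
- bottle_100b: small screw-cap bottle, 50 mm across, 106 mm high, bystander; origin under its centre
- tube_rack_b: blue rack of micro tubes, 84 x 183 x 61 mm, bystander; origin under its centre
Not all that is in view belongs to the job. Leave any purple look-alike of the release_key alone. What is shaped like the key_stand but blue is not meant.

How it is judged:
By the outcome, as a careful person would: the job done as asked, in the order asked, and still so for the second after the job is handed in, with the robot touching nothing.
It also fails if it takes over 64 s, if anything falls off the work surface, if the arm or the gripper's body presses on something with over 40 N, if the wrist force passes 120 N, or if a joint passes its speed limit or range.

ROBOT

A 7-joint arm with a two-finger parallel gripper is mounted at the origin on a cart in front of the work surface, level with it; the furniture and walls round the work are solid. World frame = base frame: x ahead of the robot, y to its left, z up, the work surface at z = 0. Lengths are in m, angles in rad, forces in N, time in s.
With the tool pointing down it reaches from about 0.375 to 0.925 m from the base axis. Payload 3.1 kg.
Tool frame: the origin (TCP) lies between the finger pads; the fingertips stand 19 mm ahead of it and the grasp point (between the pads) is the TCP; z points along the fingers, y is the direction in which the jaws open and shut (so a half turn about z gives the same grasp; the last joint's range is limited). The gripper opens to 85 mm and grips with 20 to 120 N. Pads are 22 mm wide; open, the fingers measure 114 mm over their backs; the gripper's body (76 mm by 85 mm) begins 54 mm behind the grasp point. The pads swing forward as they close: fully open they stand 13 mm farther back than shut.
Start: joints at [1.138, 0.383, 0.044, 1.598, -0.018, 1.161, -0.05], TCP at [0.214, -0.614, 0.25] pointing down, gripper open.
Joint ranges: [-2.61, 2.61], [-0.41, 2.15], [-1.48, 1.57], [0, 2.5], [-1.57, 4.71], [0.05, 1.97], [-2.85, 2.85]. Speed limits (rad/s): [2.79, 2.79, 3.14, 3.14, 3.14, 3.14, 3.14].

INTERFACE

Orientations are given as a unit quaternion [x, y, z, w].
In Python, from bench import move_ptp, movel, move_j, move_gripper, pause, inverse_kinematics, read_camera, camera_params, MotionError, sign_off, look_for, tip_of, read_time_s, read_qpos, read_joint_vel, read_effort, read_eef_pos, read_tcp_rot, read_ft_force, read_ft_torque, read_finger_gap gives the robot as it stands. Calls block until the motion is done:
- move_ptp(position, orientation): joint-space move of the TCP to a pose.
- movel(position, orientation=None, speed=0.15): straight line of the TCP; orientation=None keeps the orientation; speed is the mean speed in m/s.
- move_j(angles): joint-space move.
- move_gripper(opening, effort=None): finger opening in m; effort is the grip in N (None keeps the last); returns when the fingers have stopped.
- pause(seconds).
- inverse_kinematics(position, orientation): joint angles nearest the present ones, or None.
- read_camera(name): name is "scene" or "top" or "wrist"; returns the picture (480x640x3 uint8, red, green, blue); there is no depth.
- camera_params(name): a dict with "K" (3x3 intrinsics, pixels), "camera_from_world" (4x4, takes a point from world to camera coordinates). Camera axes: x right, y down, z forward; pixel columns grow to the right and rows downward; lengths in m; the calibration is good to about 2 mm. A picture is of the moment at which its call begins: read the wrist's pose just before it. camera_params takes no time and is no camera call; for the wrist camera it gives the pose at the moment of the call.
A pose or a line that the arm cannot do raises MotionError and nothing moves.
- sign_off(): hands the job in, once; it reports no verdict.
Trained networks look in the newest picture that a camera, given by its name, has taken for a name from the list of things; names that differ only in an ending like _2 or _b are one class to them, and where a whole thing is asked for, a point or a joint stands for the part that bears it (a point fixed in the world has none). Each returns a list of dicts, best first, with "confidence" (0 to 1); they miss things now and then, are a little off and sometimes report something else, mostly with a low value. They report only what shows in the picture. A call takes as long as a camera call. They do not tell look-alikes from the thing itself.
- look_for(camera, name): "at" ([column, row] in pixels, amid what is visible of it).
- tip_of(camera, name): "at" ([column, row] in pixels: a listed point, or the origin of a listed thing).
Readings, each from a call of its own:
- read_time_s(): time.
- read_qpos(): joint angles.
- read_joint_vel(): joint speeds.
- read_effort(): joint torques, N m.
- read_eef_pos(): TCP position.
- read_tcp_rot(): TCP orientation.
- read_ft_force(): force on the tool from outside, world axes, zero at the start.
- read_ft_torque(): the same for the moment, N m.
- read_finger_gap(): finger opening in m.
Only numpy, scipy, OpenCV 4.12 (cv2) and the standard library are available. Lean on these libraries where they do the work, as an engineer would, in place of code of your own. Each camera call takes 0.05 s, during which the arm holds its last target. There are 200 camera calls.

## Working session

There is one attempt and no reset: what is moved stays moved. The work goes in short steps, each a Python script; the robot and the scene stay as the last script left them, time stands still between calls to the robot, and variables do not carry over. Pictures are saved under pics/ and viewed, about 8 in all and at most 12, crops included, and the job is handed in when it is done.

```bash
ls; mkdir -p pics
python3 - <<'E'
from bench import *
import cv2, numpy as np
for c in ("scene","top"):
    im=read_camera(c); cv2.imwrite(f"pics/{c}0.png",im[:,:,::-1])
    p=camera_params(c); print(c,np.round(p["K"],1).tolist(),np.round(p["camera_from_world"],4).tolist())
    for n in ("microfuge","release_key","key_stand","beaker_100","lab_timer","bottle_100b","tube_rack_b","gutter","lid_lip","key_point"):
        print(n,[(np.round(d["at"]).tolist(),round(d["confidence"],2)) for d in tip_of(c,n)[:3]])
print(read_time_s(),read_tcp_rot(),read_ft_force())
E
```

```text
pics
scene [[506.3, 0.0, 316.8], [0.0, 506.3, 231.8], [0.0, 0.0, 1.0]] [[0.4127, -0.9108, -0.0087, -0.1067], [-0.4188, -0.1813, -0.8898, 0.3226], [0.8088, 0.3709, -0.4563, 0.8788], [0.0, 0.0, 0.0, 1.0]]
microfuge [([299.0, 239.0], 0.65)]
release_key [([425.0, 266.0], 0.61), ([299.0, 238.0], 0.32)]
key_stand [([422.0, 289.0], 0.68), ([469.0, 370.0], 0.67)]
beaker_100 [([392.0, 270.0], 0.91)]
lab_timer [([354.0, 299.0], 0.93)]
bottle_100b [([500.0, 284.0], 0.84)]
tube_rack_b [([168.0, 251.0], 0.65), ([354.0, 300.0], 0.56)]
gutter [([285.0, 226.0], 0.97)]
lid_lip [([166.0, 248.0], 0.32)]
key_point [([468.0, 310.0], 0.51)]
top [[607.0, 0.0, 329.0], [0.0, 607.0, 241.8], [0.0, 0.0, 1.0]] [[0.0809, -0.9967, -0.0067, 0.0654], [-0.842, -0.0648, -0.5355, 0.4782], [0.5333, 0.0489, -0.8445, 1.7644], [0.0, 0.0, 0.0, 1.0]]
microfuge [([296.0, 225.0], 0.85)]
release_key [([413.0, 244.0], 0.62)]
key_stand [([460.0, 326.0], 0.98), ([410.0, 259.0], 0.91)]
beaker_100 [([380.0, 240.0], 0.88)]
lab_timer [([370.0, 285.0], 0.71)]
bottle_100b [([460.0, 232.0], 0.66)]
tube_rack_b [([192.0, 263.0], 0.64), ([368.0, 284.0], 0.43)]
gutter [([297.0, 230.0], 0.82)]
lid_lip [([296.0, 221.0], 0.7), ([368.0, 288.0], 0.44)]
key_point [([368.0, 285.0], 0.72)]
1.1 [ 9.86016781e-01  1.66646056e-01  8.29545153e-06 -6.73646119e-06] [-1.02468471 -0.54779749  0.85397033]
```

Run:
```python
import cv2
a=cv2.imread("pics/scene0.png");b=cv2.imread("pics/top0.png")
cv2.imwrite("pics/scene_c.png",cv2.resize(a[150:450,130:550],(798,570),interpolation=cv2.INTER_CUBIC))
cv2.imwrite("pics/top_c.png",cv2.resize(b[150:390,170:490],(800,600),interpolation=cv2.INTER_CUBIC))
```

```text
(no output)
```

View pics/scene_c.png

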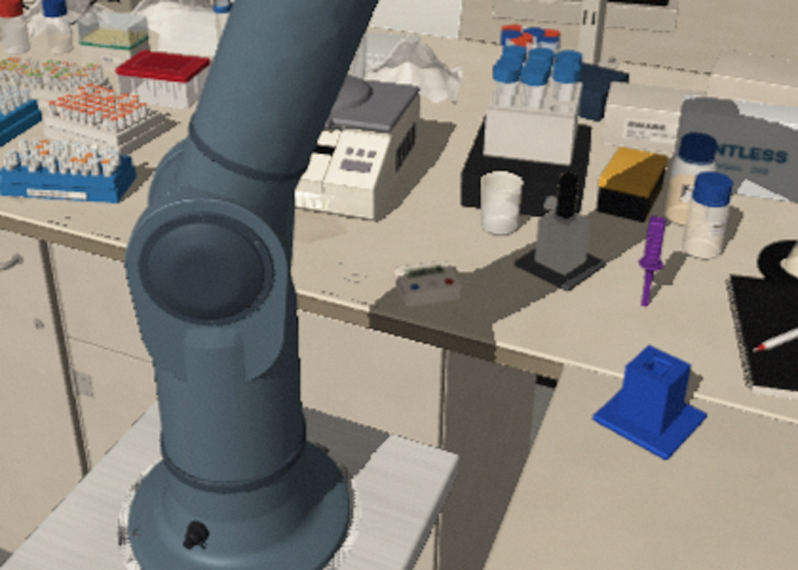

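View pics/top_c.png

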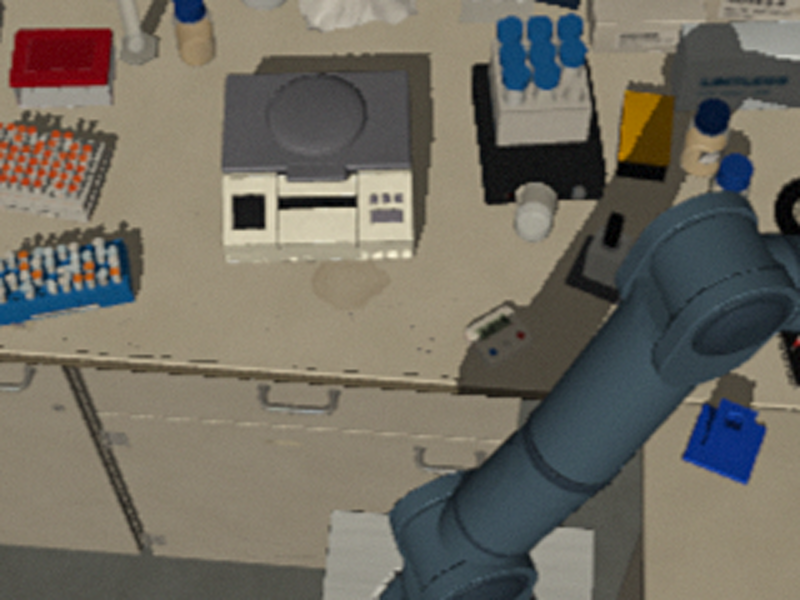

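The candidates are:
- **Key:** the black-handled key stands in the grey aluminium stand at scene (428,255) and top (415,243). It fits the description. The purple key at scene (475,285) is the look-alike.
- **Stand:** the aluminium one at scene (424,285). The blue one at scene (470,370) and top (460,326) is not meant.
- **Gutter:** the black strip at top (297,231).

Next I triangulate these and take a close look with the wrist camera.

```bash
cat > h.py <<'E'
from bench import *
import cv2, numpy as np
from scipy.spatial.transform import Rotation as R
def ray(cam,uv,p=None):
    p=p or camera_params(cam); T=np.array(p["camera_from_world"]); K=np.array(p["K"])
    d=T[:3,:3].T@np.linalg.inv(K)@[uv[0],uv[1],1]; return -T[:3,:3].T@T[:3,3], d/np.linalg.norm(d)
def onz(cam,uv,z,p=None):
    o,d=ray(cam,uv,p); return o+d*(z-o[2])/d[2]
def tri(rays):
    A=sum(np.eye(3)-np.outer(d,d) for o,d in rays); b=sum((np.eye(3)-np.outer(d,d))@o for o,d in rays)
    return np.linalg.solve(A,b)
def proj(X,p):
    T=np.array(p["camera_from_world"]);q=np.array(p["K"])@(T[:3,:3]@X+T[:3,3]);return q[:2]/q[2]
def down(yaw):  # tool z down, tool y (jaw) along world heading yaw
    y=np.array([np.cos(yaw),np.sin(yaw),0]);z=np.array([0,0,-1.]);return R.from_matrix(np.c_[np.cross(y,z),y,z])
E
python3 - <<'E'
from h import *
np.set_printoptions(precision=4,suppress=True)
print("stand origin tri",tri([ray("scene",(422,289)),ray("top",(410,259))]))
print("key",tri([ray("scene",(425,266)),ray("top",(413,244))]))
print("stand top-z0",onz("top",(410,259),0),"key z.07",onz("top",(413,244),.07),"scene",onz("scene",(425,266),.07))
f=lambda x,y:(170+x*.4,150+y*.4)
print("gutter ends",onz("top",f(278,202),.085),onz("top",f(357,202),.085))
print("front lower corners",onz("top",f(226,262),0),onz("top",f(412,260),0))
print("lid front corners z.1",onz("top",f(222,168),.1),onz("top",f(412,168),.1))
print("timer",onz("top",(370,285),0),"beaker",onz("top",(380,240),0),"bottle",onz("scene",(500,284),0),"rack",onz("top",(192,263),0))
print("tcp",read_eef_pos())
T=np.array(camera_params("wrist")["camera_from_world"]);print("wrist cam",-T[:3,:3].T@T[:3,3],T[2,:3])
E
```

```text
stand origin tri [ 0.5139 -0.1653 -0.0026]
key [ 0.5379 -0.1658  0.0507]
stand top-z0 [ 0.512  -0.1646  0.    ] key z.07 [ 0.5275 -0.1668  0.07  ] scene [ 0.5027 -0.1693  0.07  ]
gutter ends [0.536  0.2659 0.085 ] [0.544  0.1625 0.085 ]
front lower corners [0.4898 0.3369 0.    ] [0.5122 0.0876 0.    ]
lid front corners z.1 [0.574  0.3439 0.1   ] [0.5932 0.0939 0.1   ]
timer [ 0.4033 -0.0357  0.    ] beaker [ 0.5797 -0.0619  0.    ] bottle [ 0.6089 -0.3364  0.    ] rack [0.4405 0.5603 0.    ]
tcp [ 0.2136 -0.6139  0.2503]
wrist cam [ 0.2901 -0.5863  0.3737] [-0.2987 -0.1042 -0.9486]
```

Run:
```python
from h import *
np.set_printoptions(precision=4,suppress=True)
print(onz("top",(415.6,242),.104))
q=down(np.pi/2+0.08).as_quat(); q2=down(-np.pi/2+.08).as_quat()
for Q in(q,q2):print(inverse_kinematics([.515,-.165,.27],Q))
j=min([x for x in (inverse_kinematics([.47,-.165,.27],q),inverse_kinematics([.47,-.165,.27],q2)) if x is not None],key=lambda x:abs(x[6]))
# reachability preview: tilted key pose & lid poses
yw=.08
for s in (1,-1):
    y=s*np.array([-np.sin(yw),np.cos(yw),0]); f=np.array([np.cos(yw),np.sin(yw),0])
    for pit in (np.deg2rad(63),.3,.6,1.0,1.45):
        z=f*np.cos(pit)-np.array([0,0,np.sin(pit)]); Q=R.from_matrix(np.c_[np.cross(y,z),y,z]).as_quat()
        for P in ([.50,.21,.17],[.53,.21,.14],[.6,.21,.22]): 
            s_=inverse_kinematics(P,Q); print(s,round(pit,2),P,None if s_ is None else np.round(s_,2))
move_j(j)
p=camera_params("wrist"); im=read_camera("wrist"); cv2.imwrite("pics/w1.png",im[:,:,::-1])
for n in ("release_key","key_stand"):
    for d in tip_of("wrist",n)[:3]: print(n,np.round(d["at"]),round(d["confidence"],2),onz("wrist",d["at"],.07 if n[0]=="r" else 0,p))
print(read_eef_pos(),R.from_quat(read_tcp_rot()).as_matrix().round(3).tolist(),read_time_s(),read_ft_force())
```

```text
[ 0.514  -0.1714  0.104 ]
[ 0.7745  0.2105 -0.6058  1.8147  0.1304  1.1562  1.7772]
[ 0.4982  0.1763 -0.293   1.827   0.0556  1.1463 -1.3042]
1 1.1 [0.5, 0.21, 0.17] [ 0.39  0.21 -1.04  2.2   0.84  0.56  0.38]
1 1.1 [0.53, 0.21, 0.14] [-0.12  0.22 -0.47  2.18  0.79  0.45  0.42]
1 1.1 [0.6, 0.21, 0.22] [ 0.25  0.28 -0.82  1.97  0.69  0.64  0.65]
1 0.3 [0.5, 0.21, 0.17] None
1 0.3 [0.53, 0.21, 0.14] None
1 0.3 [0.6, 0.21, 0.22] [-0.08  0.37 -0.61  2.38  2.42  1.03 -1.09]
1 0.6 [0.5, 0.21, 0.17] [ 0.03  0.22 -0.82  2.47  2.04  0.77 -0.91]
1 0.6 [0.53, 0.21, 0.14] [ 0.27  0.48 -1.03  2.42  2.16  0.94 -0.82]
1 0.6 [0.6, 0.21, 0.22] [ 0.37  0.32 -1.03  2.27  1.98  0.68 -0.6 ]
1 1.0 [0.5, 0.21, 0.17] [ 0.51  0.24 -1.19  2.26  1.14  0.56  0.1 ]
1 1.0 [0.53, 0.21, 0.14] [ 0.25  0.3  -0.91  2.23  1.26  0.52  0.01]
1 1.0 [0.6, 0.21, 0.22] [ 0.24  0.24 -0.82  2.04  0.86  0.55  0.47]
1 1.45 [0.5, 0.21, 0.17] [ 0.34  0.36 -0.96  1.98  0.46  0.89  0.8 ]
1 1.45 [0.53, 0.21, 0.14] [ 0.32  0.48 -0.94  1.93  0.58  0.88  0.74]
1 1.45 [0.6, 0.21, 0.22] [ 0.35  0.51 -0.99  1.72  0.55  1.08  0.84]
-1 1.1 [
[... 649 characters left out ...]
75  2.29  0.58  0.21 -2.61]
-1 1.0 [0.6, 0.21, 0.22] [ 0.44  0.32 -1.05  2.04  0.99  0.62 -2.75]
-1 1.45 [0.5, 0.21, 0.17] [ 0.25  0.33 -0.86  1.98  0.4   0.87 -2.3 ]
-1 1.45 [0.53, 0.21, 0.14] [ 0.15  0.4  -0.73  1.94  0.43  0.83 -2.3 ]
-1 1.45 [0.6, 0.21, 0.22] [ 0.26  0.46 -0.86  1.72  0.46  1.04 -2.24]
release_key [326. 156.] 0.87 [ 0.5133 -0.1682  0.07  ]
release_key [222.  73.] 0.7 [ 0.569  -0.0846  0.07  ]
release_key [449. 216.] 0.55 [ 0.4712 -0.277   0.07  ]
key_stand [432. 366.] 0.96 [ 0.2695 -0.3158  0.    ]
key_stand [329. 150.] 0.82 [ 0.5108 -0.173   0.    ]
[ 0.4698 -0.1662  0.2699] [[0.997, 0.078, -0.0], [0.078, -0.997, -0.0], [-0.0, 0.0, -1.0]] 3.125 [ 0.2226 -0.1003 -0.1089]
```

View pics/w1.png

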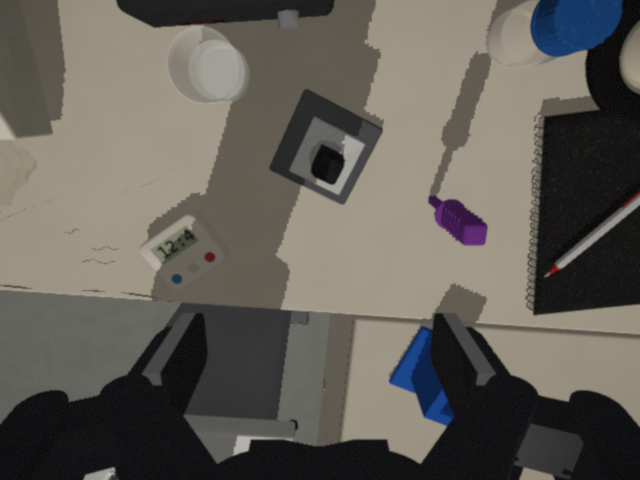

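The picture shows the black key in the aluminium stand: handle top at about (327,164), foot corners at (308,90), (382,127), (345,203) and (271,170). The purple look-alike is at (460,222) and the blue stand at (430,370). I'll check the handle and its yaw in one enlarged crop.

Run:
```python
from h import *
np.set_printoptions(precision=4,suppress=True)
C=np.array([onz("wrist",c,0.006) for c in ((308,90),(382,127),(345,203),(271,170))])
print(C,C.mean(0)); 
for i in range(4): d=C[(i+1)%4]-C[i]; print(np.linalg.norm(d),np.rad2deg(np.arctan2(d[1],d[0]))%90)
im=cv2.imread("pics/w1.png")[80:215,260:395]
cv2.imwrite("pics/w1c.png",cv2.resize(cv2.convertScaleAbs(im,alpha=1.6,beta=15),(594,594),interpolation=cv2.INTER_CUBIC))
```

```text
[[ 0.5642 -0.1484  0.006 ]
 [ 0.5368 -0.2208  0.006 ]
 [ 0.4604 -0.193   0.006 ]
 [ 0.4878 -0.1172  0.006 ]] [ 0.5123 -0.1698  0.006 ]
0.07738611330575015 69.26503324956667
0.08121685268972892 70.03529858756139
0.08060584243188364 70.11107336611178
0.08242695598936044 67.7918484263432
```

View pics/w1c.png

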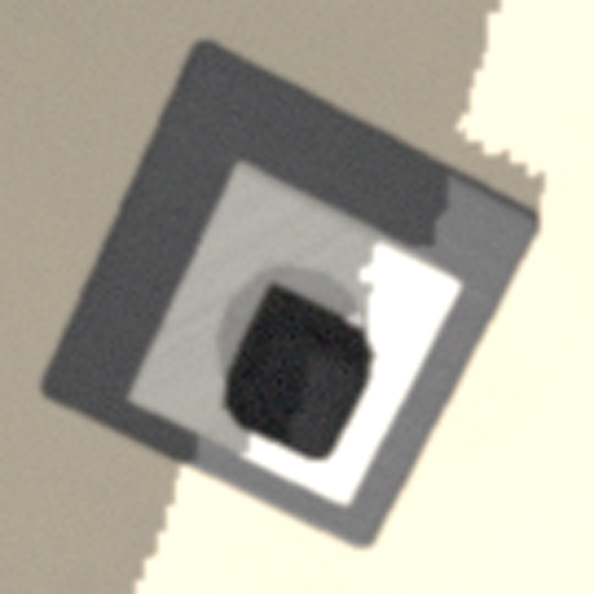

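The crop confirms it: black square handle, steel collar, aluminium stand, with the handle square to the stand at about 69° heading. I'll grasp it.

Run:
```python
from h import *
np.set_printoptions(precision=4,suppress=True)
print("collar",onz("wrist",(326.8,157.7),.075))
q=down(np.deg2rad(69)).as_quat(); P=np.array([.512,-.169,.0])
move_gripper(.05,60)
move_ptp(P+[0,0,.20],q)
p=camera_params("wrist"); im=read_camera("wrist"); cv2.imwrite("pics/w2.png",im[:,:,::-1])
for n in ("release_key","key_stand"):
    for d in tip_of("wrist",n)[:3]: print(n,np.round(d["at"]),round(d["confidence"],2),onz("wrist",d["at"],.07 if n[0]=="r" else 0,p))
print(read_eef_pos(),read_time_s(),read_ft_force(),read_qpos(), proj(P+[0,0,.133],p))
```

```text
collar [ 0.5123 -0.1688  0.075 ]
release_key [316. 230.] 0.74 [ 0.5094 -0.1693  0.07  ]
release_key [152. 233.] 0.55 [ 0.471  -0.2738  0.07  ]
key_stand [321. 210.] 0.62 [ 0.5142 -0.1668  0.    ]
[ 0.512  -0.169   0.2001] 5.9167 [-0.1605 -0.6821  0.1639] [ 0.6891  0.2709 -0.5082  1.8925  0.1538  1.0162  1.3192] [317.2938 270.5684]
```

View pics/w2.png

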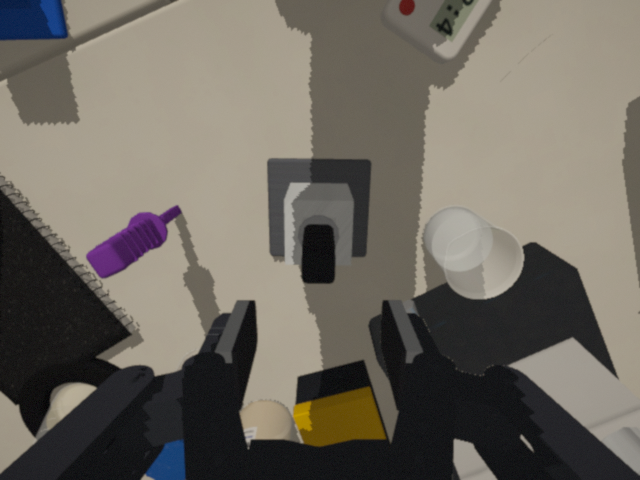

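The handle top at (318,268) matches the prediction of (317,270), and the jaws are square to it. I'll grasp, lift and carry it over the gutter.

```bash
cat >> h.py <<'E'
L=.096  # TCP to tip along key
def frame(yw):
    f=np.array([np.cos(yw),np.sin(yw),0]); y=np.array([-np.sin(yw),np.cos(yw),0]); t=np.deg2rad(27)
    k=-np.sin(t)*f+np.cos(t)*np.array([0,0,1.]); u=np.cos(t)*f+np.sin(t)*np.array([0,0,1.])
    return u,y,k,R.from_matrix(np.c_[np.cross(y,-k),y,-k]).as_quat()
E
python3 - <<'E'
from h import *
np.set_printoptions(precision=4,suppress=True)
movel([.512,-.169,.110],speed=.12)
move_gripper(0.0,60); print("gap",read_finger_gap(),read_ft_force())
movel([.512,-.169,.25],speed=.25); print(read_ft_force())
G=np.array([.540,.214,.082]); u,y,k,q=frame(.08)
move_ptp(G+(.035+L)*k,q)
p=camera_params("wrist"); im=read_camera("wrist"); cv2.imwrite("pics/w3.png",im[:,:,::-1])
for n in ("gutter","key_point","lid_lip","release_key"):
    print(n,[(np.round(d["at"],1).tolist(),round(d["confidence"],2)) for d in tip_of("wrist",n)[:3]])
print("pred gutter",proj(G,p),"tip",proj(G+.035*k,p),"ends",proj(G+.052*y,p),proj(G-.052*y,p))
print(read_eef_pos()-(G+(.035+L)*k),read_time_s(),read_ft_force(),read_qpos())
E
```

```text
gap 0.017290204124108373 [-0.9362  0.4511  3.7111]
[-0.6924 -0.3979 -0.9224]
gutter [([324.1, 233.2], 0.55)]
key_point [([320.2, 249.0], 0.61)]
lid_lip []
release_key [([319.7, 291.2], 0.91)]
pred gutter [319.801  232.4921] tip [319.8891 250.4173] ends [396.39   232.3504] [243.2848 232.6337]
[ 0.0008 -0.0009  0.0002] 9.5833 [-0.1587  0.7523 -0.5174] [ 0.5556  0.1072 -1.1928  2.2111  0.6525  0.5695  0.5336]
```

View pics/w3.png

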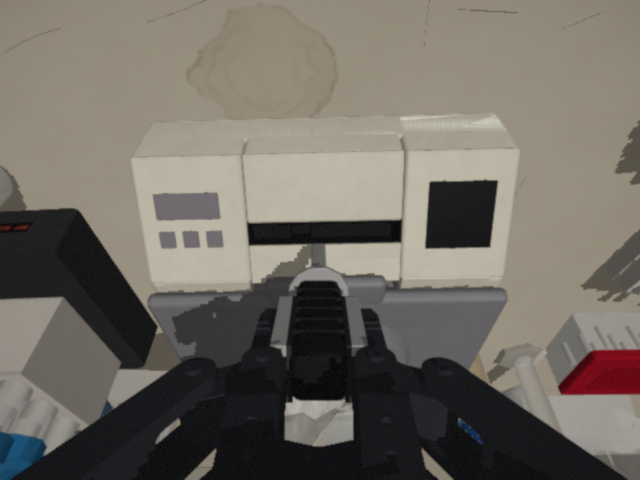

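The gutter mouth spans (248,233) to (401,232), with its centre at (324.5,232.7) against a predicted (319.8,232.5), so the gutter is about 3 mm further in +y. The tip at (319,248) is about 1 mm toward the front. I'll correct both and lower the tip near the +y end.

```bash
cat >> h.py <<'E'
u,y,k,Q=frame(.08)
G=np.array([.540,.214,.082])+.0032*y+.0008*u
def at(yy,w): return G+yy*y+(w+L)*k   # TCP pose with tip (out) at height w over the mouth
def ft(n=6):
    a=[]
    for _ in range(n): a.append(read_ft_force()); pause(.01)
    a=np.array(a); m=a.mean(0); return np.round([m@k,m@y,m@u,a.std(0).max()],2)
E
python3 - <<'E'
from h import *
movel(at(.043,.01),Q,speed=.15); print(ft(),read_time_s())
movel(at(.043,-.012),speed=.05); print(ft(),ft())
for w in (-.014,-.016,-.018,-.020,-.022):
    movel(at(.043,w),speed=.03); print(w,ft(),read_time_s())
im=read_camera("wrist"); cv2.imwrite("pics/w4.png",im[:,:,::-1][60:420,100:580]); e=read_eef_pos()-at(.043,-.022); print(e@k,e@y,e@u)
E
```

```text
[-0.99 -0.06 -0.47  0.75] 10.1333
[ 0.25 -0.4  -0.3   0.47] [-0.04 -0.92 -0.78  0.33]
-0.014 [ 0.49 -0.31 -0.1   0.43] 11.125
-0.016 [ 0.58 -0.32 -0.15  0.45] 11.425
-0.018 [ 0.94 -0.25  0.22  0.5 ] 11.725
-0.02 [ 1.26 -0.03 -0.06  0.45] 12.025
-0.022 [ 1.34 -0.12  0.24  0.52] 12.325
1.026115512740934e-05 5.7211541551177856e-05 2.9757350345139177e-05
```

View pics/w4.png

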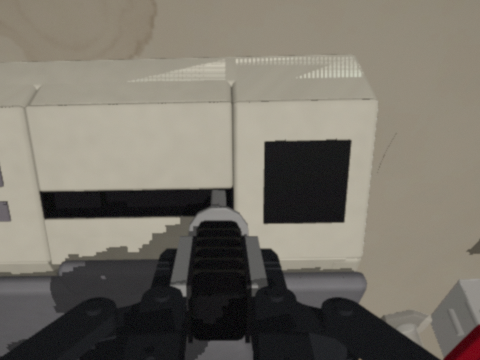

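The tip is inside the gutter and rests on the floor with its spring loaded to about 2 N. Next I sweep toward -y until it drops.

Run:
```python
from h import *
yy=.043; hist=[]; found=None
while yy>-.042:
    yy-=.002; movel(at(yy,-.022),speed=.02); f=ft(4)
    ref=np.median(hist[-8:]) if len(hist)>=3 else 1.3
    if f[0]<ref-.75:
        g=ft(12); print("check",round(yy,4),f,g,ref)
        if g[0]<ref-.8: found=yy; break
        f=g
    hist.append(f[0])
print(found,yy,np.array(hist),ft(10),read_time_s())
```

```text
check -0.015 [ 0.27  0.32 -0.52  0.48] [ 0.18 -0.35 -0.44  0.63] 1.51
-0.015000000000000027 -0.015000000000000027 [1.5  1.18 1.64 0.79 1.55 1.47 1.74 1.79 1.47 1.22 1.61 1.42 1.67 1.52
 1.36 1.22 1.66 1.15 2.26 1.7  1.61 1.78 1.6  1.54 1.48 1.42 1.19 1.04] [ 0.17 -0.3  -0.4   0.54] 20.775
```

The force fell from 1.5 N to the baseline at y = -15 mm, so the tip has dropped in. I stop the sweep there and push straight in along the key axis.

Run:
```python
from h import *
yy=-.015; w=-.022
for w in list(np.arange(-.026,-.0501,-.002)):
    movel(at(yy,w),speed=.03); f=ft(4); print(round(w,3),f)
    if f[0]>7.2 or abs(f[1])>8: break
p=camera_params("scene"); im=read_camera("top"); cv2.imwrite("pics/t5.png",cv2.resize(im[:,:,::-1][150:330,200:440],(720,540)))
im=read_camera("wrist"); cv2.imwrite("pics/w5.png",im[:,:,::-1])
print(read_time_s())
```

```text
-0.026 [ 0.95 -1.17 -0.11  0.34]
-0.028 [ 1.11 -0.78  0.13  0.5 ]
-0.03 [ 1.25 -1.33 -0.31  0.69]
-0.032 [ 1.79 -1.36  0.23  0.51]
-0.034 [ 2.23 -1.42 -0.13  0.39]
-0.036 [ 3.8  -1.36 -0.14  0.38]
-0.038 [ 4.49 -1.24 -0.03  0.61]
-0.04 [ 5.54 -0.93 -0.14  0.51]
-0.042 [ 5.81 -0.43 -0.98  0.73]
-0.044 [ 8.32 -1.73 -0.83  0.55]
23.7417
```

View pics/w5.png

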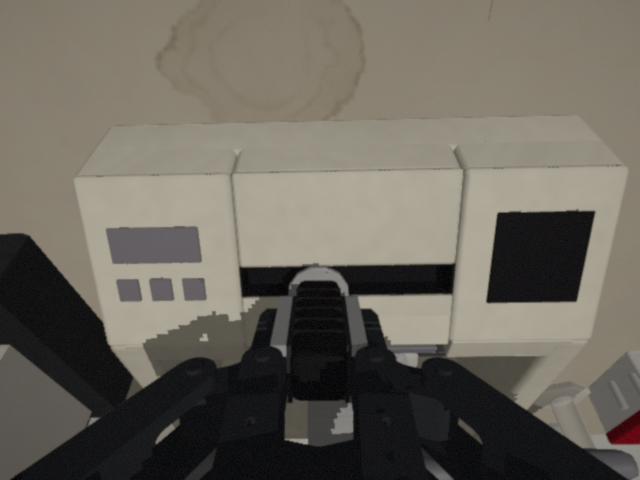

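The lid's front edge has left its closed place behind the panel (it was at row ~295 in w3), so it has sprung up. I'll withdraw along the key axis, compare the key's place in the hand with before, and return it.

Run:
```python
from h import *
np.set_printoptions(precision=4,suppress=True)
movel(at(-.015,.06),speed=.2)
read_camera("wrist")
for n in ("key_point","release_key"): print(n,[(np.round(d["at"],1).tolist(),round(d["confidence"],2)) for d in tip_of("wrist",n)[:2]])
im=read_camera("scene"); cv2.imwrite("pics/s6.png",im[:,:,::-1])
print("lip",[(np.round(d["at"],1).tolist(),round(d["confidence"],2)) for d in tip_of("scene","lid_lip")[:2]])
print("gap",read_finger_gap())
q=down(np.deg2rad(69)).as_quat()
move_ptp([.512,-.169,.25],q)
im=read_camera("wrist"); cv2.imwrite("pics/w6.png",im[:,:,::-1])
p=camera_params("wrist"); 
for n in ("key_point","release_key","key_stand"): print(n,[(np.round(d["at"],1).tolist(),round(d["confidence"],2)) for d in tip_of("wrist",n)[:2]])
print("pred tip",proj(np.array([.512,-.169,.154]),p),"hole",proj(np.array([.512,-.169,.07]),p)); print(read_time_s(),read_qpos())
a=cv2.imread("pics/w6.png")[120:420,160:480]; b=cv2.imread("pics/t5.png")
cv2.imwrite("pics/c6.png",np.hstack([cv2.resize(a,(400,375)),cv2.resize(b,(400,375))]))
```

```text
key_point [([320.4, 247.2], 0.52)]
release_key [([321.0, 291.6], 0.89)]
lip [([289.1, 201.1], 0.65)]
gap 0.01754331888498162
key_point [([318.3, 249.2], 0.71), ([189.9, 198.3], 0.42)]
release_key [([171.4, 216.0], 0.78), ([317.9, 289.2], 0.62)]
key_stand [([318.7, 194.6], 0.73)]
pred tip [312.5279 252.3526] hole [313.9673 215.2162]
26.8167 [ 0.9898  0.2783 -0.8598  1.833   0.2321  1.1343  1.2578]
```

View pics/c6.png

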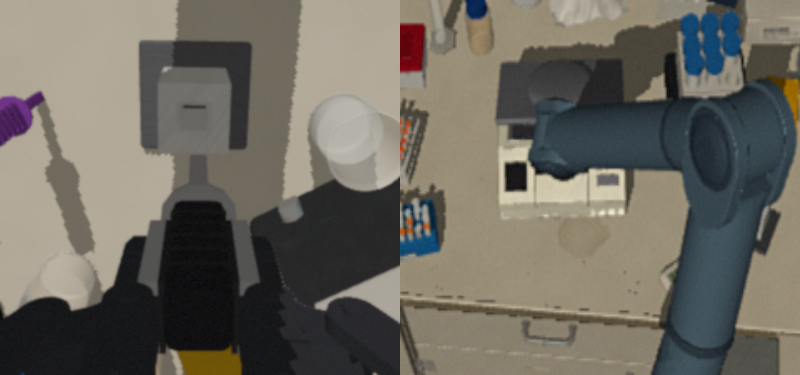

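The right half (top view) shows the lid's grey front raised off the panel. The left half shows the key in hand above the stand, tip at (318,249) and hole at about (316,212) in full-image pixels. That puts the tip roughly 2 mm off along the jaws. I'll re-read after settling and insert under force watch.

Run:
```python
from h import *
np.set_printoptions(precision=4,suppress=True)
P=np.array([.512,-.169,0]); ty=down(np.deg2rad(69)).as_matrix()[:,1]
e=read_eef_pos()-(P+[0,0,.25]); print("err",e, "rot err deg",np.rad2deg((R.from_quat(read_tcp_rot())*down(np.deg2rad(69)).inv()).as_rotvec()))
p=camera_params("wrist"); read_camera("wrist"); d=tip_of("wrist","key_point")[0]["at"]; t=proj(P+[0,0,.154],p); s=proj(P+ty*.01+[0,0,.154],p)
print("now tip",d,"pred",t,"px per 10mm",s-t)
off=np.clip((d[0]-t[0])/(s[0]-t[0])*.01,-.002,.002); print(off)
P=P-.5*off*ty
def f(): return np.mean([read_ft_force() for _ in range(3)],0)
movel(P+[0,0,.178],speed=.15); b=np.mean([f() for _ in range(3)],0); print(b)
for z in (.165,.15,.135,.122,.116,.113,.111,.110,.109):
    movel(P+[0,0,z],speed=.08); g=f()-b; print(z,g)
    if np.linalg.norm(g)>5: break
print(read_time_s())
```

```text
err [0.0002 0.002  0.0003] rot err deg [-0.0222 -0.0242  0.2033]
now tip [315.6, 248.5] pred [314.181  251.9441] px per 10mm [16.7507  0.0558]
0.00084710816108144
[ 1.3016  0.0968 -0.9432]
0.165 [-1.0468  0.1094  0.2118]
0.15 [-1.5842 -0.1179  0.4163]
0.135 [-1.6509 -0.0298 -0.0347]
0.122 [-2.885   0.0468  0.2114]
0.116 [-0.882  -0.0411 -0.8199]
0.113 [-1.5513 -0.3152  0.4333]
0.111 [-1.7215 -0.347  -0.3823]
0.11 [-2.6222  0.434   5.2334]
29.8417
```

The collar seated at z = 0.110 with 5 N. I'll release, check the stand, and plan the lid path.

```bash
cat >> h.py <<'E'
f=np.array([np.cos(.08),np.sin(.08),0]); Z=np.array([0,0,1.])
H=np.array([*(G+(.0822+.1)*f)[:2],.102])
def lip(th): return H-.168*np.cos(th)*f+.168*np.sin(th)*Z
def lidpose(th,gap=0,back=0,phi=None,s=.005):
    phi=max(.65,th) if phi is None else phi
    zt=np.cos(phi)*f-np.sin(phi)*Z; n=np.sin(phi)*f+np.cos(phi)*Z
    return lip(th)-(s+back)*zt-(.012+gap)*n, R.from_matrix(np.c_[np.cross(y,zt),y,zt]).as_quat()
E
python3 - <<'E'
from h import *
np.set_printoptions(precision=3,suppress=True)
move_gripper(.05); movel(read_eef_pos()+[0,0,.11],speed=.25)
im=read_camera("wrist"); cv2.imwrite("pics/w7.png",im[:,:,::-1]); 
ps=camera_params("scene"); im=read_camera("scene"); cv2.imwrite("pics/s7.png",im[:,:,::-1])
print("scene lip",[(np.round(d["at"],1).tolist(),round(d["confidence"],2)) for d in tip_of("scene","lid_lip")[:2]])
for th in (.01,.2,.3,.4): print(th,proj(lip(th),ps), "top",proj(lip(th),camera_params("top")))
read_camera("top"); print("top lip",[(np.round(d["at"],1).tolist(),round(d["confidence"],2)) for d in tip_of("top","lid_lip")[:2]])
for a in ((.3,.01,.08),(.3,.01,0),(.3,0,0),(.5,0,0),(.8,0,0),(1.1,0,0),(1.45,0,0)):
    P,q=lidpose(*a); print(a,P,inverse_kinematics(P,q))
print(read_time_s())
a=cv2.imread("pics/w7.png")[60:360,160:480]; b=cv2.imread("pics/s7.png")[120:345,130:430]
cv2.imwrite("pics/c7.png",np.hstack([cv2.resize(a,(400,375)),cv2.resize(b,(400,375))]))
E
```

```text
scene lip [([286.9, 197.7], 0.7)]
0.01 [287.957 216.317] top [295.915 223.843]
0.2 [288.029 205.06 ] top [295.428 217.479]
0.3 [288.421 198.858] top [295.197 213.524]
0.4 [289.054 192.571] top [294.987 209.203]
top lip [([291.3, 214.2], 0.83)]
(0.3, 0.01, 0.08) [0.481 0.213 0.186] [ 0.423  0.217 -1.244  2.461  1.883  0.745 -0.724]
(0.3, 0.01, 0) [0.545 0.218 0.137] [-0.034  0.353 -0.691  2.375  2.105  0.74  -0.879]
(0.3, 0, 0) [0.551 0.218 0.145] [ 0.083  0.37  -0.807  2.358  2.081  0.755 -0.813]
(0.5, 0, 0) [0.564 0.219 0.176] [ 0.473  0.515 -1.236  2.315  2.002  0.881 -0.554]
(0.8, 0, 0) [0.593 0.221 0.218] [-0.215  0.158 -0.391  2.185  1.35   0.411 -0.109]
(1.1, 0, 0) [0.633 0.225 0.251] [ 0.478  0.453 -1.165  1.856  0.899  0.839  0.552]
(1.45, 0, 0) [0.689 0.229 0.272] [ 0.238  0.627 -0.946  1.429  0.587  1.248  0.899]
31.1
```

View pics/c7.png

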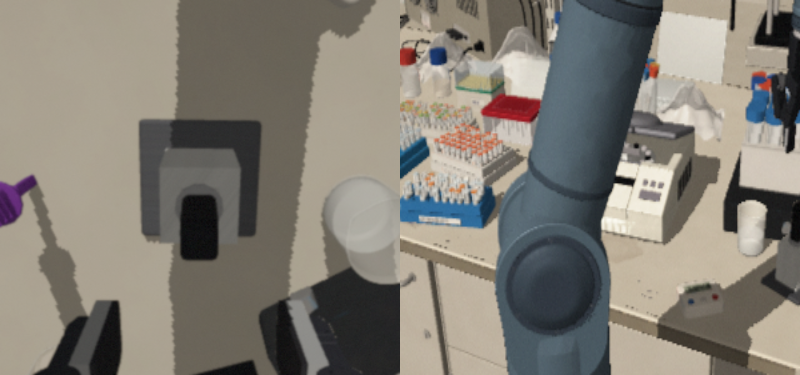

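The key is upright in its stand, collar on top (left half), and the lid is at about 0.3 rad: lip seen at scene row 197.7 against 198.9 predicted. I'll approach under the lip and swing the lid open.

```bash
cat > lid.py <<'E'
from h import *
np.set_printoptions(precision=2,suppress=True)
def F(): return np.mean([read_ft_force() for _ in range(3)],0)
move_gripper(0.0,30)
P,q=lidpose(.3,.012,.08); move_ptp(P,q); print(read_time_s(),read_eef_pos()-P)
P,q=lidpose(.3,.012,0); movel(P,q,speed=.15); b=F(); print("in",read_time_s(),b)
for th in list(np.arange(.3,1.46,.07)):
    P,q=lidpose(th)
    movel(P,q,speed=.06); g=F()-b; n=-np.array(g)
    print(round(th,2),g,round(read_time_s(),2))
    if np.linalg.norm(g)>8: print("STOP"); break
read_camera("scene"); print("lip",[(np.round(d["at"],1).tolist(),round(d["confidence"],2)) for d in tip_of("scene","lid_lip")[:2]],proj(lip(th),camera_params("scene")))
im=read_camera("top"); cv2.imwrite("pics/t8.png",im[:,:,::-1])
E
python3 lid.py
```

```text
Traceback (most recent call last):
  File "lid.py", line 5, in <module>
    P,q=lidpose(.3,.012,.08); move_ptp(P,q); print(read_time_s(),read_eef_pos()-P)
                              ~~~~~~~~^^^^^
bench.MotionError: the arm cannot take that pose within its joint ranges
```

```bash
sed -i 's/max(.65,th)/max(.78,th)/' h.py; sed -i 's/,.012,.08)/,.012,.06)/' lid.py; python3 -c "
from h import *
for b in (.06,.05): P,q=lidpose(.3,.012,b); print(P,inverse_kinematics(P,q))
"; python3 lid.py
```

```text
[0.49920254 0.21393949 0.18029863] [ 0.48907169  0.23304812 -1.24413903  2.37142566  1.65964724  0.62499071
 -0.4466005 ]
[0.50628894 0.21450761 0.17326584] [ 0.47924378  0.29017393 -1.23771687  2.36249022  1.70455545  0.6662571
 -0.45896059]
33.3333 [ 0. -0.  0.]
in 33.8833 [-0.82 -0.04 -0.53]
0.3 [ 0.11 -0.51  0.44] 34.23
0.37 [0.78 0.37 0.1 ] 34.58
0.44 [ 1.32 -1.16 -0.36] 34.93
0.51 [0.35 0.63 0.16] 35.28
0.58 [0.78 0.36 0.66] 35.63
0.65 [1.18 0.47 0.15] 35.98
0.72 [ 1.63 -0.8   1.34] 36.33
0.79 [ 0.22  0.3  -0.28] 36.68
0.86 [ 1.04 -0.43  0.59] 37.03
0.93 [ 0.88 -0.41  0.47] 37.38
1.0 [0.42 0.64 0.16] 37.73
1.07 [0.95 0.47 0.92] 38.08
1.14 [-0.22 -0.17  0.74] 38.43
1.21 [-0.4  -0.22 -0.61] 38.78
1.28 [ 0.6  -0.29  0.11] 39.13
1.35 [1.19 0.34 0.06] 39.48
1.42 [ 1.09 -0.32  0.06] 39.83
lip [] [305.77 141.88]
```

Run:
```python
from h import *
w=read_camera("wrist")[:,:,::-1]; s=read_camera("scene")[:,:,::-1]; t=cv2.imread("pics/t8.png")
cv2.imwrite("pics/c8.png",np.hstack([cv2.resize(w,(400,300)),cv2.resize(t[130:310,180:420],(400,300))]))
```

```text
(no output)
```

View pics/c8.png

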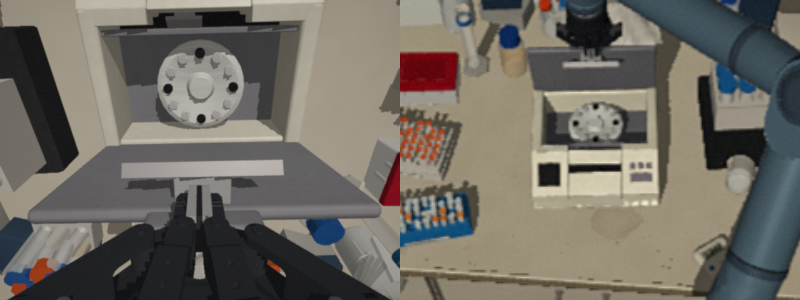

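The lid is nearly open (underside facing front, rotor visible), with the fingers on its lip. I'll press on until the stop shows in the force, then back away.

Run:
```python
from h import *
np.set_printoptions(precision=2,suppress=True)
F=lambda:np.mean([read_ft_force() for _ in range(4)],0)
b=F()
for i in range(10):
    P,q=lidpose(1.45,gap=.001-.002*i,phi=1.4); movel(P,q,speed=.04); g=F()-b; print(i,g)
    if g@f<-4: break
b0=read_eef_pos()
movel(b0-.09*f,speed=.2); movel(b0-.12*f+.06*Z,speed=.25)
ps=camera_params("scene");pt=camera_params("top")
w=read_camera("wrist"); t=read_camera("top"); print("top lip",[(np.round(d["at"],1).tolist(),round(d["confidence"],2)) for d in tip_of("top","lid_lip")[:2]])
read_camera("scene"); print("scene lip",[(np.round(d["at"],1).tolist(),round(d["confidence"],2)) for d in tip_of("scene","lid_lip")[:2]])
for th in (1.35,1.4,1.45): print(th,proj(lip(th),ps),proj(lip(th),pt))
print(read_time_s())
cv2.imwrite("pics/c9.png",np.hstack([cv2.resize(w[:,:,::-1],(400,300)),cv2.resize(t[150:390,170:490,::-1],(400,300))]))
```

```text
0 [ 0.05  1.3  -0.27]
1 [0.49 0.3  1.21]
2 [-0.21  0.45  0.19]
3 [-0.3  -0.55 -0.79]
4 [-1.77 -0.16 -1.72]
5 [-1.73 -0.73 -2.05]
6 [-4.19  0.08 -3.56]
top lip []
scene lip [([426.2, 265.7], 0.62)]
1.35 [304.29 143.84] [294.46 160.61]
1.4 [305.35 142.41] [294.52 158.26]
1.45 [306.41 141.14] [294.58 155.99]
43.1
```

View pics/c9.png

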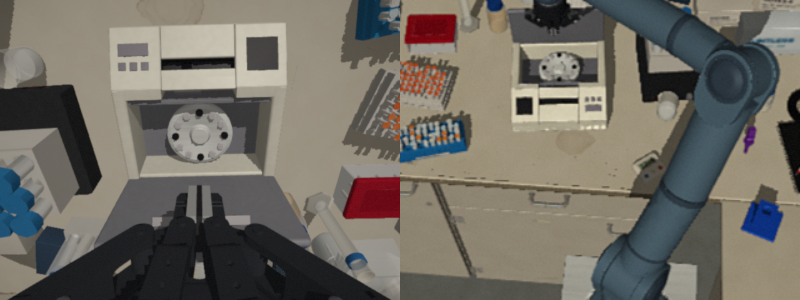

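The stop shows as a clear rise to about 5.5 N, and the arm is clear of the open lid. As a last check I move the arm well away and compare lid and bystander detections with the start.

Run:
```python
from h import *
np.set_printoptions(precision=1,suppress=True)
move_ptp([.40,-.45,.35],down(np.deg2rad(69)).as_quat())
pt=camera_params("top"); ps=camera_params("scene")
for c in ("top","scene"):
    im=read_camera(c); cv2.imwrite(f"pics/{c}_end.png",im[:,:,::-1])
    for n in ("lid_lip","release_key","key_stand","beaker_100","lab_timer","bottle_100b","tube_rack_b"):
        print(c,n,[(np.round(d["at"]).tolist(),round(d["confidence"],2)) for d in tip_of(c,n)[:3]])
for th in (1.3,1.35,1.4,1.45): print(th,proj(lip(th),pt))
# lid silhouette along the lip's column in top view
g=cv2.cvtColor(cv2.imread("pics/top_end.png"),cv2.COLOR_BGR2GRAY); print(g[140:176,294].tolist(), g[140:176,320].tolist())
print(read_time_s())
```

```text
top lid_lip [([295.0, 154.0], 0.72), ([193.0, 267.0], 0.47)]
top release_key [([449.0, 265.0], 0.53), ([415.0, 246.0], 0.43)]
top key_stand [([411.0, 258.0], 0.75), ([460.0, 329.0], 0.43)]
top beaker_100 [([384.0, 241.0], 0.8)]
top lab_timer [([370.0, 284.0], 0.63)]
top bottle_100b [([462.0, 233.0], 0.81), ([296.0, 231.0], 0.21)]
top tube_rack_b [([194.0, 265.0], 0.6)]
scene lid_lip []
scene release_key [([424.0, 263.0], 0.68)]
scene key_stand [([471.0, 370.0], 0.86), ([425.0, 288.0], 0.68)]
scene beaker_100 [([392.0, 270.0], 0.74)]
scene lab_timer [([353.0, 300.0], 0.63)]
scene bottle_100b [([498.0, 284.0], 0.72)]
scene tube_rack_b [([166.0, 251.0], 0.76), ([301.0, 238.0], 0.32)]
1.3 [294.4 163. ]
1.35 [294.5 160.6]
1.4 [294.5 158.3]
1.45 [294.6 156. ]
[143, 145, 134, 142, 156, 163, 164, 165, 163, 165, 163, 167, 166, 114, 105, 87, 74, 74, 90, 89, 112, 119, 119, 117, 119, 148, 160, 159, 111, 78, 73, 78, 76, 75, 77, 78] [150, 154, 155, 156, 154, 155, 152, 150, 152, 149, 152, 149, 146, 150, 150, 85, 81, 104, 87, 77, 75, 78, 75, 75, 77, 75, 74, 76, 77, 74, 76, 75, 75, 75, 77, 75]
46.3667
```

```bash
python3 -c "
from bench import *
sign_off(); print(read_time_s())"
```

```text
the job is handed in; nothing more can be done
the job is handed in; nothing more can be done
```

The lid is released and fully open, the key stands upright in its own stand again, and the job is handed in at about 46 s of the 64 s allowed.

**What I did:**
- I took the black key from the aluminium stand, leaving the purple key and the blue stand alone.
- I felt along the gutter floor from the +y end. At y ≈ -15 mm the spring force fell from about 1.5 N to nothing, and I stopped there.
- I pushed straight in to 8.3 N, and the lid sprang up to about 0.3 rad.
- I put the key back with its collar on the stand top (5 N seating force).
- I swung the lid up by its lip until the stop gave about 5.5 N, then moved the arm clear.

**Last checks:**
- **Lid:** the network put the lip at row 154 in the top view. My model gives row 156 at 1.45 rad, so the lid is fully open to within the camera error.
- **Key:** after release the wrist picture showed it standing in the stand with its collar on top. The scene camera still placed it within 3 px of where it started.
- **Bystanders:** all of them stayed within about 4 px of their starting detections, which is the networks' scatter.

**Disagreements and gaps:**
- The scene camera did not find the open lip at all in the last check. Earlier it gave a false hit on the key.
- In the final top view, the best match for "release_key" was the purple look-alike; the real key came second.
- Wrist force noise was about 0.5 N, so light contact forces such as the lid lift are only approximate.

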